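# Gauge the fixture's locating pins

## Robot

A 6-joint arm with a two-finger parallel gripper is mounted at the origin on the work surface. World frame = base frame: x ahead of the robot, y to its left, z up, the work surface at z = 0. Lengths are in m, angles in rad, forces in N, time in s.
With the tool pointing down it reaches from about 0.3 to 0.75 m from the base axis. Payload 8.5 kg.
Tool frame: the origin (TCP) lies midway between the tips of the shut fingers; the grasp point (between the pads) lies 19 mm behind it; z points along the fingers, y is the direction in which the jaws open and shut (so a half turn about z gives the same grasp; the last joint's range is limited). The gripper opens to 88 mm and grips with 3 to 60 N. Pads are 18 mm wide; open, the fingers measure 123 mm over their backs; the gripper's body (75 mm by 187 mm) begins 45 mm behind the grasp point.
Start: joints at [1.08, 0.381, 1.297, -0, 1.464, -0.215], TCP at [0.15, 0.529, 0.212] pointing down, gripper open.
Joint ranges: [-3.11, 3.11], [-0.89, 2.33], [0.22, 2.48], [-1.42, 4.56], [0.17, 2.85], [-2.88, 2.88]. Speed limits (rad/s): [2.39, 2.39, 3.14, 3.14, 3.14, 3.14].

## Interface

Orientations are given as a unit quaternion [x, y, z, w].
In Python, from station import * gives the robot as it stands. The module is installed in compiled form; this text tells all that it offers. Calls block until the motion is done:
- move_ptp(position, orientation): joint-space move of the TCP to a pose.
- move_linear(position, max_speed=0.15, attitude=None, contact_N=None): straight line of the TCP; attitude=None keeps the orientation; max_speed is the mean speed in m/s. With contact_N (N) it stops when the force on the tool has changed by that much, and returns True; else False.
- move_j(angles): joint-space move.
- gripper_to(opening, squeeze=None): finger opening in m; squeeze is the grip in N (None keeps the last); returns when the fingers have stopped.
- wait(seconds).
- ik(position, orientation): joint angles nearest the present ones, or None.
- capture(name): name is "scene" or "top" or "wrist"; returns a dict with "color" (420x560x3 uint8, red, green, blue), "intrinsics" (3x3 intrinsics, pixels), "eye" and "attitude" of the camera in the world; the wrist camera has in their place "mount" (4x4, takes a point from camera to tool coordinates, whose origin is the TCP and whose axes are the flange's). Camera axes: x right, y up, looking along -z (the intrinsics and any distortion apply to the point x, -y, -z); pixel columns grow to the right and rows downward; lengths in m; the calibration is good to about 2 mm. A picture is of the moment at which its call begins: read the wrist's pose just before it. There is no depth.
A pose or a line that the arm cannot do raises MotionError and nothing moves.
- close_job(): hands the job in, once; it reports no verdict.
Readings, each from a call of its own:
- current_time(): time.
- current_joint_positions(): joint angles.
- current_qd(): joint speeds.
- current_joint_efforts(): joint torques, N m.
- current_tcp_pos(): TCP position.
- current_orientation(): TCP orientation.
- current_wrist_force(): force on the tool from outside, world axes, zero at the start.
- current_torque(): the same for the moment, N m.
- current_gripper_width(): finger opening in m.
Only numpy, scipy, OpenCV 4.12 (cv2) and the standard library are available. Lean on these libraries where they do the work, as an engineer would, in place of code of your own. Each camera call takes 0.05 s, during which the arm holds its last target. There are 200 camera calls.

## Task

Lever open the dust cover of the hole gauge with the thin blade tool, not with the fingers, until it stands up on its own. Then take every locating pin from the rack and pass it through the tightest hole of the gauge that lets it through, so that it drops into the bay below that hole. When all the pins are through, shut the cover fully, with the blade tool lying flat on its mat again; leave the panel, the jar and the barrel where they are.

Things in the scene. Friction and masses are not known exactly. Their poses are not given: they have to be found in the camera images.
- gauge: the hole gauge, fixed: a box 110 mm (x) by 210 mm (y); origin under its centre, z up. Its 12 mm steel plate, top 150 mm above the table, has three holes along y, each over a closed bay 58 mm wide or more with clear windows in front and behind. The cover lies 14 mm above the plate; that gap is open along the front (-x, towards the robot) except for a 12 mm stop at each corner.
- hole_small (a point): centre of the mouth of the small hole, 19 mm in diameter, in the plate's top face; 62 mm to the -y side of the middle one, and 64 mm in front (-x) of the cover's hinge line
- hole_middle (a point): centre of the mouth of the middle hole, 24 mm in diameter, in the plate's top face
- hole_large (a point): centre of the mouth of the large hole, 29 mm in diameter, in the plate's top face; 62 mm to the +y side of the middle one
- cover (a joint): angle of the dust cover: 0 shut (level, over all holes), 1.57 upright, stop at 2.0 rad. A grey plate 107 mm (hinge to free edge) by 210 mm by 5 mm. Hinge friction (0.1 N m) keeps it wherever it is left; about 2 N at the free edge moves it. It opens upward about the hinge at the gauge's +x side.
- cover_edge (a point): middle of the lower edge of the cover's free end; shut it is at the gauge's front (-x) face, 164 mm above the table
- cover_hinge (a point): middle of the cover's hinge line, 164 mm above the table; the line runs along the gauge's y; x points away from the free edge when the cover is shut, and the cover's underside contains this point and cover_edge
- blade_grip (a point): the blade tool, at its grip point on the black handle, 10 mm above its underside; x points to the blade's tip, z up. The handle is 30 mm wide, 20 mm high, and reaches 75 mm behind and 25 mm ahead of this point; then a steel blade 90 mm long, 26 mm wide, 4 mm thick, at half height. About 90 g, loose, lying on the mat with the tip roughly to the right (-y).
- blade_tip (a point): middle of the blade's tip, 115 mm ahead of blade_grip, at the same height along the tool
- blade: the whole blade tool; its origin is under the tool where handle (-x) and blade (+x) meet nearly half-way along, 20 mm ahead of blade_grip
- mat: a thin blue-grey mat, 200 mm (its x) by 100 mm (its y), 4 mm thick, fixed; origin at the centre of its underside, the blade tool belongs lying on it, either way round
- rack: a grey plastic block, fixed, 250 mm (its x) by 66 mm (its y), 26 mm high, origin at the centre of its underside; five sockets 13.2 mm wide and 20 mm deep in a row along x, 45 mm apart, the middle one over the origin; some may be empty
- pin_a_c (a point): a steel locating pin 92 mm long, or absent. From the foot up: shank 12 mm in diameter to 23 mm, cone (2.4 mm high per mm of radius), body to 65 mm, grip stem 14 mm in diameter to 92 mm. The body's diameter is 16, 21 or 26 mm: not known beforehand, found by gauging. 70 to 190 g. Point: on the axis 46 mm above the foot; z up the axis. It stands in a rack socket, foot 6 mm above the table.
- pin_b_c (a point): a steel locating pin 92 mm long, or absent. From the foot up: shank 12 mm in diameter to 23 mm, cone (2.4 mm high per mm of radius), body to 65 mm, grip stem 14 mm in diameter to 92 mm. The body's diameter is 16, 21 or 26 mm: not known beforehand, found by gauging. 70 to 190 g. Point: on the axis 46 mm above the foot; z up the axis. It stands in a rack socket, foot 6 mm above the table.
- pin_c_c (a point): a steel locating pin 92 mm long, or absent. From the foot up: shank 12 mm in diameter to 23 mm, cone (2.4 mm high per mm of radius), body to 65 mm, grip stem 14 mm in diameter to 92 mm. The body's diameter is 16, 21 or 26 mm: not known beforehand, found by gauging. 70 to 190 g. Point: on the axis 46 mm above the foot; z up the axis. It stands in a rack socket, foot 6 mm above the table.
- pin_d_c (a point): a steel locating pin 92 mm long, or absent. From the foot up: shank 12 mm in diameter to 23 mm, cone (2.4 mm high per mm of radius), body to 65 mm, grip stem 14 mm in diameter to 92 mm. The body's diameter is 16, 21 or 26 mm: not known beforehand, found by gauging. 70 to 190 g. Point: on the axis 46 mm above the foot; z up the axis. It stands in a rack socket, foot 6 mm above the table.
- pin_e_c (a point): a steel locating pin 92 mm long, or absent. From the foot up: shank 12 mm in diameter to 23 mm, cone (2.4 mm high per mm of radius), body to 65 mm, grip stem 14 mm in diameter to 92 mm. The body's diameter is 16, 21 or 26 mm: not known beforehand, found by gauging. 70 to 190 g. Point: on the axis 46 mm above the foot; z up the axis. It stands in a rack socket, foot 6 mm above the table.
- panel: bystander, fragile: a loose black display panel 150 x 74 x 8 mm lying on an aluminium fixture plate; leave it alone (origin at the centre of its underside)
- jar: bystander: a white closed jar, 56 mm wide, 70 mm high; leave it alone (origin under it)
- barrel: bystander: an empty syringe barrel on a round foot 68 mm wide, 98 mm high; leave it alone (origin under it)

How it is judged:
On the way, in this order (a step that is already met when the one before it is completed fails the run):
1. the blade, not the fingers, lifts the cover ajar (value of joint cover above 0.15 rad and contact force between blade and cover above 0.2 N and contact force between the fingers and cover below 0.2 N), for 0.1 s.
2. the cover stands open (value of joint cover above 1.2 rad), for 0.2 s.
3. every pin present lies in the bay below its tightest hole (z of each of pin_a_c, pin_b_c, pin_c_c, pin_d_c, pin_e_c in the frame of gauge below 0.1 m and x of pin_a_c in the frame of gauge between -0.055 and 0.055 m and y of pin_a_c in the frame of gauge between -0.091 and -0.033 m and x of pin_b_c in the frame of gauge between -0.055 and 0.055 m and y of pin_b_c in the frame of gauge between -0.029 and 0.029 m and x of pin_c_c in the frame of gauge between -0.055 and 0.055 m and y of pin_c_c in the frame of gauge between 0.033 and 0.091 m and x of pin_d_c in the frame of gauge between -0.055 and 0.055 m and y of pin_d_c in the frame of gauge between -0.091 and -0.033 m and x of pin_e_c in the frame of gauge between -0.055 and 0.055 m and y of pin_e_c in the frame of gauge between -0.029 and 0.029 m), for 0.2 s.
At the end, for the whole second after the job is handed in: every pin present is at rest below the plate, in the bay under the tightest hole it passes (centre under 100 mm high); the cover is shut to 0.06 rad; the blade tool lies flat and at rest on the mat, its origin within 50 mm of the mat's long centre line and 100 mm of its short one (all of step 3 and linear speed of each of pin_a, pin_b, pin_c, pin_d, pin_e below 0.03 m/s and value of joint cover below 0.06 rad and z of blade_grip in the frame of mat below 0.021 m and y of blade in the frame of mat between -0.05 and 0.05 m and x of blade in the frame of mat between -0.1 and 0.1 m and linear speed of blade below 0.02 m/s); the robot touches nothing.
It fails at once if the display panel is moved more than 20 mm (distance of panel from where it was at the start of the episode above 0.02 m).
It fails at once if the display panel is touched by the robot with more than 3 N (contact force between any of the arm, the fingers and panel above 3 N).
It fails at once if the jar or the barrel is moved more than 30 mm (distance of any of jar, barrel from where it was at the start of the episode above 0.03 m).
Of pin_a, pin_b, pin_c, pin_d, pin_e only 2 to 4 are there at a start; the rules pass over those that are not, and their reading is None.
At some moment in a run one of blade may be knocked a few centimetres aside while the robot is not near it.
It also fails if it takes over 210 s, if anything falls off the work surface, if the arm or the gripper's body presses on something with over 40 N, if the wrist force passes 120 N, or if a joint passes its speed limit or range.

## Working session

There is one attempt and no reset: what is moved stays moved. The work goes in short steps, each a Python script; the robot and the scene stay as the last script left them, time stands still between calls to the robot, and variables do not carry over. Pictures are saved under pics/ and viewed, about 12 in all and at most 16, crops included, and the job is handed in when it is done.

```bash
mkdir -p pics; ls; cat > h.py <<'E'
from station import *
import numpy as np, cv2
from scipy.spatial.transform import Rotation as R
def cam(name):
    p,q=current_tcp_pos(),current_orientation()
    c=capture(name)
    c=dict(c)
    if 'mount' in c:
        T=np.eye(4);T[:3,:3]=R.from_quat(q).as_matrix();T[:3,3]=p
        M=T@np.array(c['mount']);c['E']=M[:3,3];c['R']=M[:3,:3]
    else:
        a=np.array(c['attitude']);c['R']=a if a.shape==(3,3) else R.from_quat(a).as_matrix();c['E']=np.array(c['eye'])
    c['K']=np.array(c['intrinsics']);return c
def save(c,n): cv2.imwrite('pics/'+n,cv2.cvtColor(c['color'],cv2.COLOR_RGB2BGR))
def ray(c,u,v):
    d=np.linalg.inv(c['K'])@np.array([u,v,1.]);d=c['R']@np.array([d[0],-d[1],-d[2]]);return c['E'],d/np.linalg.norm(d)
def onz(c,u,v,z):
    e,d=ray(c,u,v);return e+d*(z-e[2])/d[2]
def proj(c,P):
    p=c['R'].T@(np.array(P)-c['E']);p=c['K']@np.array([p[0],-p[1],-p[2]]);return p[:2]/p[2]
E
python3 - <<'E'
from h import *
for n in ('scene','top'):
    c=cam(n);save(c,n+'0.png');print(n,c.keys(),c['E'],c['R'].round(3).tolist(),c['K'].tolist())
print(current_tcp_pos(),current_orientation(),current_time())
E
```

```text
pics
scene dict_keys(['color', 'intrinsics', 'eye', 'attitude', 'R', 'E', 'K']) [ 0.98113027 -0.87439905  0.74837455] [[0.887, -0.25, 0.388], [0.461, 0.49, -0.74], [-0.005, 0.835, 0.55]] [[400.975524323786, 0.0, 280.22655930328665], [0.0, 400.975524323786, 216.60462517741774], [0.0, 0.0, 1.0]]
top dict_keys(['color', 'intrinsics', 'eye', 'attitude', 'R', 'E', 'K']) [ 0.33978174 -0.04068603  1.26607756] [[-0.026, 0.988, -0.15], [-1.0, -0.027, 0.0], [-0.004, 0.15, 0.989]] [[414.35933889029997, 0.0, 280.0314140068426], [0.0, 414.35933889029997, 207.68991857043568], [0.0, 0.0, 1.0]]
[0.14965291 0.5289739  0.21192125] [ 1.37480775e-01  9.90504250e-01 -5.63288675e-04 -2.22360191e-04] 0.1
```

View pics/scene0.png

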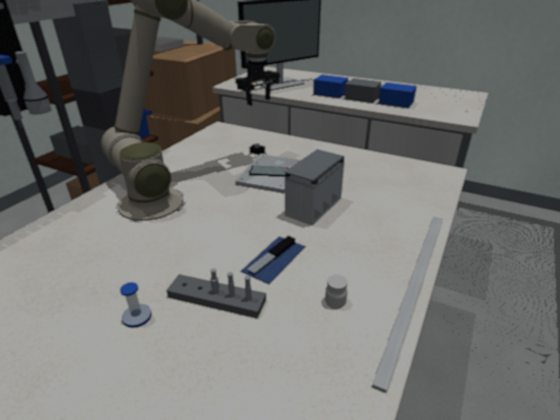

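View pics/top0.png

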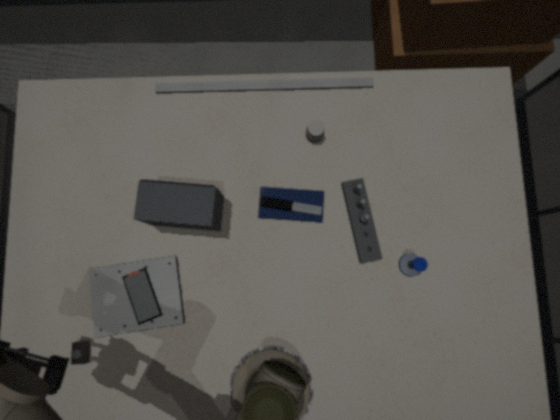

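Scene: the gauge is at about (315,185) in the scene view and the mat with the blade at (275,258). The rack has three pins and two empty sockets near (217,295). In the top view the gauge is at (178,204), the mat at (291,204), the rack at (362,220) with pins at its far (+x) end, and the panel on its plate at (140,295).

```bash
python3 - <<'E'
from h import *
c=cam('top');im=c['color'];hsv=cv2.cvtColor(im,cv2.COLOR_RGB2HSV)
for n,(u,v) in dict(gtop=(180,200),gfront=(180,226),gside=(218,210),rack=(370,245),mat=(300,193),blade=(312,209),handle=(272,203),table=(250,300)).items(): print(n,im[v,u],hsv[v,u])
big=cv2.resize(im[160:280,120:400],None,fx=2.8,fy=2.8,interpolation=cv2.INTER_CUBIC)
cv2.imwrite('pics/top_crop.png',cv2.cvtColor(big,cv2.COLOR_RGB2BGR))
g=cv2.cvtColor(im,cv2.COLOR_RGB2GRAY)
def rect(mask,box,z,n):
    m=np.zeros(mask.shape,np.uint8);x0,y0,x1,y1=box;m[y0:y1,x0:x1]=mask[y0:y1,x0:x1]*255
    ct=max(cv2.findContours(m,0,2)[0],key=cv2.contourArea)
    P=np.array([onz(c,*p[0],z)[:2] for p in cv2.convexHull(ct)],np.float32)
    r=cv2.minAreaRect(P);print(n,np.round(r[0],4),np.round(r[1],4),round(r[2],2))
    return r
H,S,V=[hsv[...,i].astype(int) for i in range(3)]
rect((S>100)&(H>100)&(H<130),(245,175,335,230),0.004,'mat')
rect((g<115),(335,170,390,270),0.026,'rack')
E
```

```text
gtop [60 62 63] [100  12  63]
gfront [36 35 36] [150   7  36]
gside [31 29 30] [165  16  31]
rack [56 58 58] [90  9 58]
mat [20 33 50] [107 153  50]
blade [93 95 96] [100   8  96]
handle [13 13 14] [120  18  14]
table [116 110 105] [ 14  24 116]
mat [ 0.5668 -0.0788] [0.1877 0.0397] 83.82
rack [ 0.4876 -0.2885] [0.1655 0.3036] 87.36
```

View pics/top_crop.png

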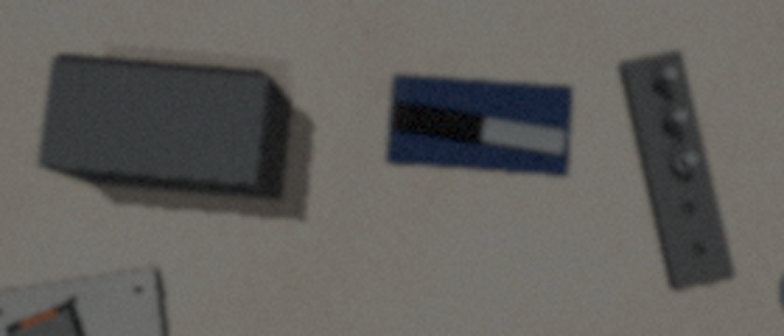

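```bash
python3 - <<'E'
from h import *
c=cam('top')
def q(pts,z): return np.array([onz(c,120+x/2.8,160+y/2.8,z)[:2] for x,y in pts])
for n,pts,z in (('cover',[(60,57),(266,73),(256,188),(42,165)],.169),('mat',[(393,75),(571,88),(567,174),(388,160)],.004),('blade end,junc,tip',[(395,117),(482,129),(565,142)],.014),('rack',[(620,62),(681,52),(733,273),(673,288)],.026),('panelplate',[(157,268),(0,290)],.01)):
    P=q(pts,z);print(n,P.round(4).tolist(),np.linalg.norm(np.diff(P,axis=0,append=P[:1]),axis=1).round(3),P.mean(0).round(4))
E
```

```text
cover [[0.5908, 0.3322], [0.5696, 0.133], [0.4584, 0.1428], [0.4859, 0.3469]] [0.2   0.112 0.206 0.106] [0.5262 0.2387]
mat [[0.5981, 0.0183], [0.5781, -0.1784], [0.4826, -0.1699], [0.5033, 0.0256]] [0.198 0.096 0.197 0.095] [ 0.5405 -0.0761]
blade end,junc,tip [[0.5492, 0.0165], [0.5333, -0.0782], [0.5166, -0.1682]] [0.096 0.092 0.188] [ 0.533  -0.0766]
rack [[0.6013, -0.2306], [0.6107, -0.2976], [0.3698, -0.3393], [0.3557, -0.2748]] [0.068 0.244 0.066 0.25 ] [ 0.4844 -0.2856]
panelplate [[0.3919, 0.2762], [0.3729, 0.4447]] [0.17 0.17] [0.3824 0.3605]
```

Crop: cover corners are at (60,57), (266,73), (256,188) and (42,165), and its 0.206 × 0.108 m size matches. The mat measures 0.197 × 0.096 m and the rack 0.247 × 0.066 m. The blade tip is at crop (565,142). Next I look closer with the wrist camera.

```bash
cat >> h.py <<'E'
def down(psi):
    c,s=np.cos(psi),np.sin(psi)
    return R.from_matrix(np.array([[c,s,0],[s,-c,0],[0,0,-1.]])).as_quat().tolist()
def ptp(p,psi): move_ptp(list(map(float,p)),down(psi))
def lin(p,v=.15,n=None,psi=None): return move_linear(list(map(float,p)),max_speed=v,attitude=None if psi is None else down(psi),contact_N=n)
E
python3 - <<'E'
from h import *
d=np.deg2rad
ptp([.40,.24,.40],d(173));c=cam('wrist');save(c,'w_g.png');print(np.array(c['mount']).round(3).tolist(),c['K'][0,0])
ptp([.50,-.07,.26],d(80));c2=cam('wrist');save(c2,'w_m.png')
ptp([.48,-.28,.30],d(190));c3=cam('wrist');save(c3,'w_r.png')
o=np.hstack([c['color'],c2['color'],c3['color']]);o=cv2.resize(o,(1680//2,210))
import pickle;pickle.dump([c,c2,c3],open('w.pkl','wb'))
for k in (c,c2,c3): print(k['E'].round(3))
print(current_time(),current_joint_positions())
E
```

```text
[[0.001, 0.956, 0.295, 0.077], [1.0, -0.001, 0.0, 0.0], [0.001, 0.295, -0.956, -0.173], [0.0, 0.0, 0.0, 1.0]] 336.885735861617
[0.324 0.25  0.572]
[0.513 0.006 0.433]
[ 0.405 -0.293  0.473]
5.2167 [-7.40589649e-01  3.46196310e-01  1.10100338e+00  4.07083301e-05
  1.69446089e+00 -2.48600316e+00]
```

View pics/w_m.png

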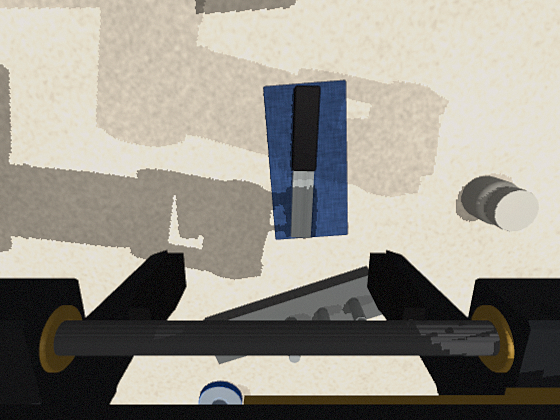

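View pics/w_r.png

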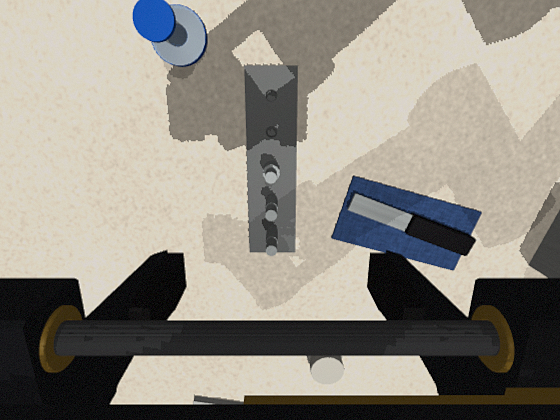

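View pics/w_g.png

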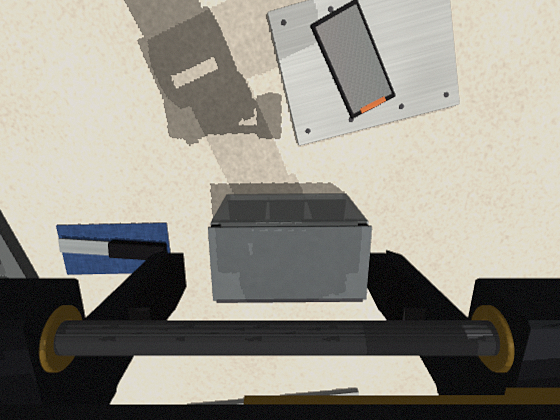

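The wrist views show:
- **Mat:** corners at (263,86), (345,80), (348,235) and (275,239). The handle runs from (308,86) to (304,171) and the tip is near (301,237).
- **Rack:** empty sockets at (271,95) and (271,132), pin tops at (270,174), (271,215) and (271,251).
- **Gauge:** cover front edge from (209,227) to (370,222), hinge edge at y≈300.

```bash
python3 - <<'E'
from h import *
import pickle
g,m,r=pickle.load(open('w.pkl','rb'))
def f(n,c,pts,z):
    P=np.array([onz(c,*p,z)[:2] for p in pts]);print(n,P.round(4).tolist(),np.linalg.norm(np.diff(P,axis=0,append=P[:1]),axis=1).round(3),P.mean(0).round(4));return P
f('mat',m,[(263,86),(345,80),(348,235),(275,239)],.004)
P=f('handle top end/junc',m,[(308,86),(304,171)],.024);print(np.arctan2(*(P[1]-P[0])[::-1]))
f('blade tip',m,[(302.5,237)],.016)
P=f('cover',g,[(209,227),(370,222),(367,299),(212,301)],.169)
f('rackcorn',r,[(245,66),(297,65),(296,252),(247,251)],.026)
f('sockets',r,[(271,95),(271,132)],.026)
f('pins',r,[(270,174),(271,213),(271,250)],.098)
E
```

```text
mat [[0.5008, 0.029], [0.5985, 0.0189], [0.5805, -0.1794], [0.4811, -0.1682]] [0.098 0.199 0.1   0.198] [ 0.5402 -0.0749]
handle top end/junc [[0.5521, 0.0191], [0.5331, -0.0774]] [0.098 0.098] [ 0.5426 -0.0291]
-1.7641698864688777
blade tip [[0.5186, -0.1667]] [0.] [ 0.5186 -0.1667]
cover [[0.4619, 0.1467], [0.4796, 0.3507], [0.5909, 0.3423], [0.5687, 0.1315]] [0.205 0.112 0.212 0.108] [0.5253 0.2428]
rackcorn [[0.3674, -0.3384], [0.3551, -0.2758], [0.6009, -0.229], [0.6117, -0.299]] [0.064 0.25  0.071 0.248] [ 0.4838 -0.2856]
sockets [[0.3951, -0.3013], [0.44, -0.2935]] [0.046 0.046] [ 0.4175 -0.2974]
pins [[0.4802, -0.2866], [0.5256, -0.2776], [0.5719, -0.2695]] [0.046 0.047 0.093] [ 0.5259 -0.2779]
```

```bash
python3 - <<'E'
from h import *
ax=-1.749; psi=ax+np.pi
g=np.array([.538,-.054])
gripper_to(.06)
ptp([*g,.12],psi)
lin([*g,.03],.1)
print(lin([*g,.0055],.03,n=6),current_tcp_pos())
gripper_to(.0,60); print(current_gripper_width())
p=current_tcp_pos()
lin([p[0],p[1],.20],.1)
print(current_gripper_width(),current_wrist_force(),current_torque(),current_time())
c=cam('scene');save(c,'s1.png')
# to in front of gauge
yaw=-.105; G=np.array([.5255,.2415]);X=np.array([np.cos(yaw),np.sin(yaw)])
# tip 25mm in front of front face
t=G+X*(-.055-.025-.115)
print(t)
ptp([*t,.20],yaw+np.pi)
for n in('scene','top','wrist'):
    c=cam(n);save(c,n+'2.png')
print(current_tcp_pos())
E
```

```text
False [ 0.53809134 -0.05402746  0.00562355]
0.0006433941759105414
0.0005109523436725 [-0.0607718   0.1609311  -1.02776869] [-0.08373837  0.09473792 -0.00832035] 12.875
[0.33157395 0.2619374 ]
[0.33223469 0.26153684 0.19992376]
```

View pics/wrist2.png

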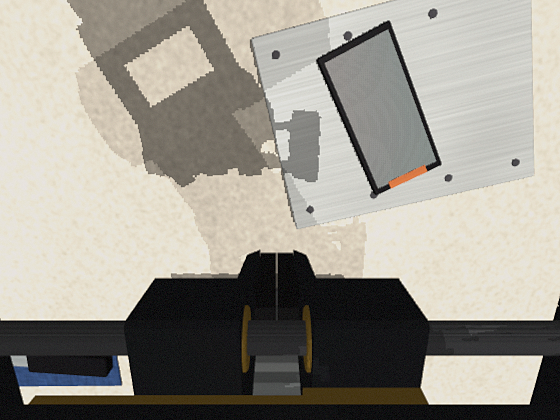

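Fingers are fully shut and empty, and the blade is still on the mat at lower left (70,365). I check where it lies now.

```bash
python3 - <<'E'
from h import *
gripper_to(.06)
ptp([.50,-.07,.26],np.deg2rad(80));c2=cam('wrist');save(c2,'w_m2.png')
import pickle;pickle.dump(c2,open('m2.pkl','wb'))
print(current_torque(),current_wrist_force(),current_tcp_pos())
E
```

```text
[-0.06938687  0.07656783 -0.01818415] [ 0.00176769 -0.41750906  0.42113729] [ 0.49983411 -0.06893292  0.25993911]
```

View pics/w_m2.png

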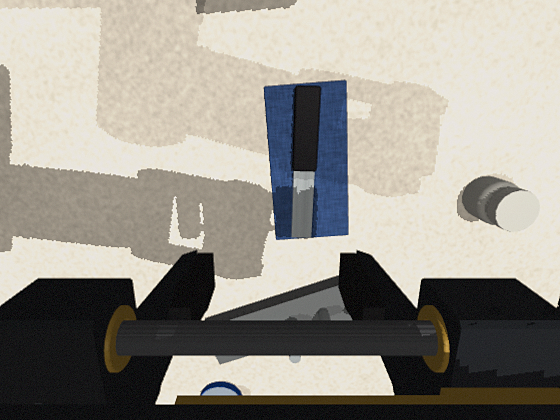

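The blade has not moved: handle (308,86) to (304,171), as before. I repeat the grasp in steps to see what the fingers meet.

```bash
python3 - <<'E'
from h import *
ax=-1.749; psi=ax+np.pi
g=np.array([.538,-.054])
ptp([*g,.12],psi)
lin([*g,.03],.1)
print(lin([*g,.0055],.03,n=6),current_tcp_pos(),current_wrist_force(),current_time())
for w in (.05,.04,.034,.03,.026):
    gripper_to(w,20);print(w,current_gripper_width(),np.round(current_wrist_force(),2),current_time())
save(cam('wrist'),'w_c.png'); save(cam('scene'),'s_c.png')
E
```

```text
False [ 0.53812851 -0.05403392  0.00564186] [-0.01982588 -0.75000819  0.57414329] 19.5667
0.05 0.049977611882327404 [ 0.34 -0.14 -0.88] 19.925
0.04 0.039540354556593174 [0.67 0.3  0.14] 20.2833
0.034 0.03384214654601586 [-0.18 -0.03 -0.03] 20.5833
0.03 0.029973891074642364 [0.19 0.66 0.77] 20.8583
0.026 0.026189576246688592 [-0.86  0.28 -0.05] 21.1333
```

View pics/w_c.png

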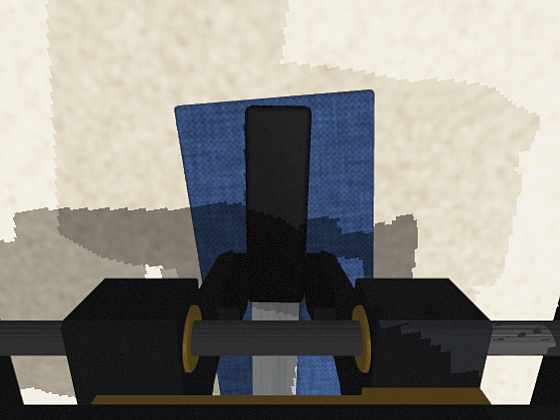

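```bash
python3 - <<'E'
from h import *
c=cam('wrist');a=c['color'];s=cam('scene')
u,v=proj(s,[.538,-.054,.02]).astype(int);print(u,v,proj(c,current_tcp_pos()))
f=lambda x:(255*(x/255.)**.4).astype(np.uint8)
a=cv2.resize(f(a[230:330,190:370]),(720,400));b=cv2.resize(f(s['color'][v-20:v+20,u-36:u+36]),(360,200),interpolation=cv2.INTER_CUBIC)
b=np.hstack([b,cv2.resize(f(cam('top')['color'][180:220,260:332]),(360,200),interpolation=cv2.INTER_CUBIC)])
cv2.imwrite('pics/dbg.png',cv2.cvtColor(np.vstack([a,b]),cv2.COLOR_RGB2BGR))
E
```

```text
276 249 [277.09701051 247.52628416]
```

View pics/dbg.png

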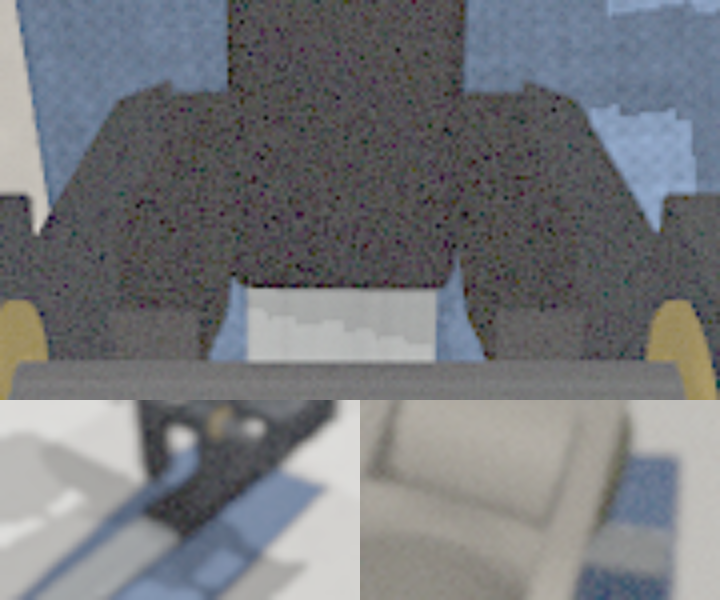

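Dark on dark: the fingers flank the handle at the right place, with the tips at v≈251 matching the TCP projection. I close gently and read the result.

```bash
python3 - <<'E'
from h import *
for w in (.022,.016,.008,0):
    gripper_to(w,15);print(w,current_gripper_width(),np.round(current_wrist_force(),2),current_time())
p=current_tcp_pos();lin([p[0],p[1],.05],.05)
print(current_gripper_width(),np.round(current_wrist_force(),2),np.round(current_torque(),2))
c=cam('wrist');a=c['color'];f=lambda x:(255*(x/255.)**.5).astype(np.uint8)
cv2.imwrite('pics/dbg2.png',cv2.cvtColor(f(a),cv2.COLOR_RGB2BGR))
E
```

```text
0.022 0.021626979235153436 [-0.21  0.06 -0.91] 21.6583
0.016 0.015772742793878188 [ 0.97  0.49 -0.22] 21.9583
0.008 0.007717702395036039 [-1.27 -0.83 -1.27] 22.2917
0 0.00017275746353652383 [0.7  0.24 0.39] 22.5917
0.000402386651920802 [-0.29 -0.55 -0.04] [-0.03  0.05  0.03]
```

View pics/dbg2.png

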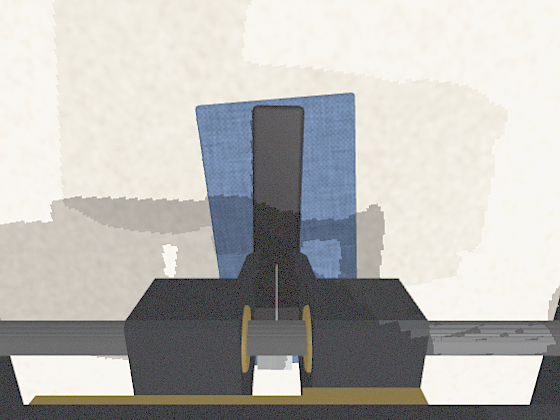

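The shut fingertips show at v≈252, but tips at the TCP should appear near v≈232. So the fingers seem to end about 25 mm short of the reported TCP. I check by touching the bare mat beside the blade.

```bash
python3 - <<'E'
from h import *
psi=np.pi-1.749
q=[.574,-.058]
lin([*q,.05],.1)
lin([*q,.012],.05)
r=lin([*q,-.03],.012,n=5)
print(r,current_tcp_pos(),np.round(current_wrist_force(),2),current_time())
p=current_tcp_pos();lin([*q,.05],.05)
E
```

```text
True [ 0.57402962 -0.05801601 -0.02185932] [-0.56  0.39  4.11] 27.5667
```

The tips end 25.5 mm short of the reported TCP (contact on the 4 mm mat at TCP z = −21.9 mm). I put that offset in the helpers and grasp again.

```bash
cat >> h.py <<'E'
D=.0257   # real finger tips lie this far behind reported TCP; tool always points down here
def ptp(p,psi): move_ptp([float(p[0]),float(p[1]),float(p[2])-D],down(psi))
def lin(p,v=.15,n=None,psi=None): return move_linear([float(p[0]),float(p[1]),float(p[2])-D],max_speed=v,attitude=None if psi is None else down(psi),contact_N=n)
def tip(): p=np.array(current_tcp_pos());p[2]+=D;return p
yaw=-.105; G=np.array([.5255,.2415]);X=np.array([np.cos(yaw),np.sin(yaw)]);Y=np.array([-X[1],X[0]])
def gp(x,y,z): return [*(G+X*x+Y*y),z]
E
python3 - <<'E'
from h import *
psi=np.pi-1.749; g=np.array([.538,-.054])
gripper_to(.06);lin([*g,.10],.1,psi=psi);lin([*g,.035],.1)
print(lin([*g,.0055],.03,n=5),tip())
gripper_to(0,60);print(current_gripper_width())
lin([*g,.20],.1);print(current_gripper_width(),np.round(current_wrist_force(),2))
ptp(gp(-.055-.03-.115,0,.20),yaw+np.pi)
print(current_gripper_width(),tip(),current_time())
c=cam('wrist');save(c,'w3.png');s=cam('scene');save(s,'s3.png')
u,v=proj(s,gp(-.1,0,.15)).astype(int)
f=lambda x:(255*(x/255.)**.6).astype(np.uint8)
a=cv2.resize(f(s['color'][v-50:v+50,u-67:u+67]),(800,597),interpolation=cv2.INTER_CUBIC)
cv2.imwrite('pics/s3c.png',cv2.cvtColor(a,cv2.COLOR_RGB2BGR));print(u,v)
import pickle;pickle.dump((c,s),open('c3.pkl','wb'))
E
```

```text
False [ 0.53809141 -0.05401853  0.0056578 ]
0.02960545847543245
0.02927877805575357 [-0.06  1.04 -0.13]
0.02956840098543212 [0.32729197 0.26219032 0.2000322 ] 36.7333
288 161
```

View pics/s3c.png

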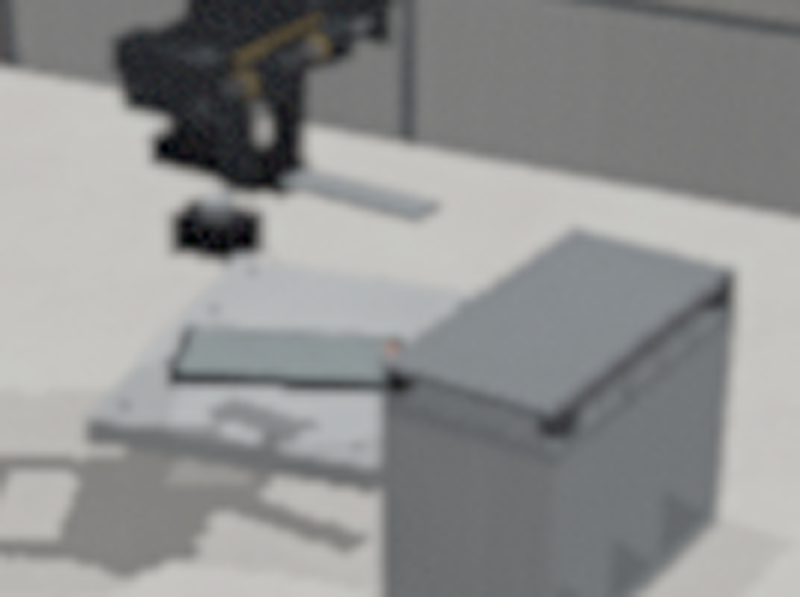

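The blade is held (29.6 mm), level, and points at the gauge in +x. Its tip is at crop (428,209). I check the tip height from that ray, then insert and lift.

```bash
python3 - <<'E'
from h import *
import pickle
c,s=pickle.load(open('c3.pkl','rb'))
e,d=ray(s,288-67+428/5.97,161-50+209/5.97)
n=np.array([*Y,0]);P=e+d*((np.array(gp(0,0,0))-e)@n)/(d@n)
print('tip',P,'expected',gp(-.085,0,.2084),proj(s,gp(-.085,0,.2084)))
for q in [(-.055,-.105,.169),(-.055,.105,.169),(.052,-.105,.169),(.052,.105,.169)]: print(q,((proj(s,gp(*q))-[288-67,161-50])*5.97).round())
E
```

```text
tip [0.44056762 0.25045082 0.20942553] expected [np.float64(0.4409681321663777), np.float64(0.250408609350455), 0.2084] [292.79047976 146.32104204]
(-0.055, -0.105, 0.169) [371. 359.]
(-0.055, 0.105, 0.169) [565. 224.]
(0.052, -0.105, 0.169) [546. 411.]
(0.052, 0.105, 0.169) [728. 265.]
```

```bash
python3 - <<'E'
from h import *
hx=.055
def T(x,z,v=.06,n=None): return lin(gp(x-.115,0,z-.0088),v,n)   # blade tip at gauge x, height z
T(-.085,.157)
print('ins',T(-.023,.157,.04,6),tip(),np.round(current_wrist_force(),2))
for th in range(4,101,8):
    a=np.deg2rad(th);T(hx-.078*np.cos(a),.162+.078*np.sin(a),.05)
    if th in(12,20,44,100): print(th,np.round(current_wrist_force(),2),np.round(current_torque(),2),current_gripper_width())
    if th==20: wait(.3)
s=cam('scene');save(s,'s4.png')
f=lambda x:(255*(x/255.)**.6).astype(np.uint8)
u,v=288,145
a=cv2.resize(f(s['color'][v-60:v+60,u-80:u+80]),(800,600),interpolation=cv2.INTER_CUBIC)
cv2.imwrite('pics/s4c.png',cv2.cvtColor(a,cv2.COLOR_RGB2BGR));print(current_time())
E
```

```text
ins False [0.38809543 0.25599938 0.14821807] [-0.26 -0.09 -1.23]
12 [ 0.04 -0.68 -1.66] [ 0.05  0.04 -0.02] 0.02975476300872133
20 [ 0.34 -0.44 -1.86] [-0.03  0.02  0.04] 0.029296735053134116
44 [-0.18  0.33 -1.72] [0.02 0.04 0.04] 0.029057825594665875
100 [-0.73 -0.55 -0.26] [ 0.01  0.01 -0.05] 0.029483437916882925
44.6583
```

View pics/s4c.png

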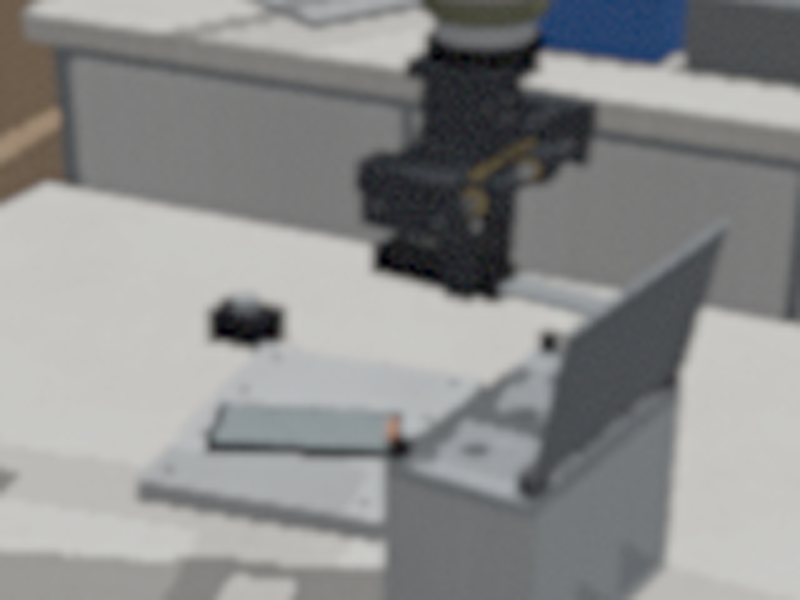

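The cover stands upright, slightly past vertical, and the plate with its holes shows at about crop (475,450). Now I put the blade back, then look at the holes.

```bash
python3 - <<'E'
from h import *
import pickle
p=tip();lin([*(p[:2]-X*.11),p[2]],.15)
psi=np.pi-1.749; g=np.array([.538,-.054])
ptp([*g,.12],psi);lin([*g,.03],.1);print(lin([*g,.0055],.03,n=5),tip())
gripper_to(.06,30);lin([*g,.10],.15)
ptp([.50,-.07,.26],np.deg2rad(80));c2=cam('wrist');save(c2,'w_m5.png')
ptp(gp(-.05,0,.325),yaw+np.pi);c=cam('wrist');save(c,'w_g5.png')
pickle.dump((c2,c),open('c5.pkl','wb'));print(current_time())
E
```

```text
True [ 0.5377796  -0.05386847  0.00590968]
52.1833
```

```bash
python3 - <<'E'
import cv2
a=cv2.imread('pics/w_m5.png')[60:300,150:450];b=cv2.imread('pics/w_g5.png')[60:300,100:500]
a=cv2.resize(a,(420,336));b=cv2.resize(b,(800,480))
import numpy as np
o=np.zeros((600,800,3),np.uint8);o[:400]=b[:400];o[400:,:300]=cv2.resize(a,(300,240))[:200]
cv2.imwrite('pics/v5.png',o)
E
```

```text
(no output)
```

View pics/v5.png

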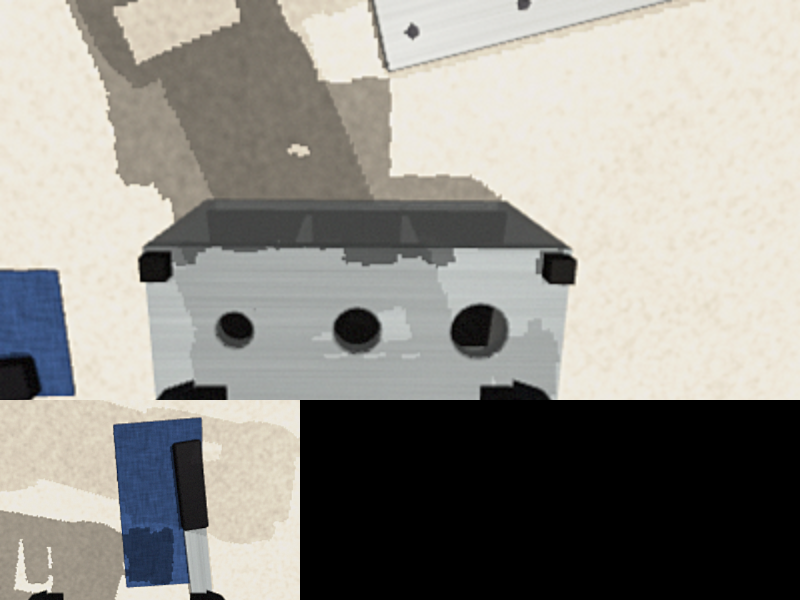

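Holes show clearly at crop (235,329), (357,329) and (479,330). The blade has been knocked towards the mat's +x edge (inset: handle from (188,440) to (193,528)), so it will have to be put back. Next, fine hole centres.

```bash
python3 - <<'E'
from h import *
import pickle
c2,c=pickle.load(open('c5.pkl','rb'))
g=cv2.GaussianBlur(cv2.cvtColor(c['color'],cv2.COLOR_RGB2GRAY),(3,3),0)
for (u,v),r in zip([(217.5,224.7),(278.7,224.5),(339.7,225)],(19,24,29)):
    roi=g[int(v)-20:int(v)+20,int(u)-22:int(u)+22]
    for th in (100,125,140):
        m=(roi<th).astype(np.uint8)
        ct=[k for k in cv2.findContours(m,0,1)[0] if cv2.pointPolygonTest(k,(22.,20.),False)>=0]
        if not ct: continue
        h=cv2.convexHull(max(ct,key=cv2.contourArea)).reshape(-1,2)+[int(u)-22,int(v)-20]
        P=np.array([onz(c,a,b,.150)[:2] for a,b in h],np.float32)
        (x,y),rad=cv2.minEnclosingCircle(P);r4=cv2.minAreaRect(P)
        print(r,th,(round(x,4),round(y,4)),'d',round(2*rad*1e3,1),np.round(r4[1],4)*1e3)
E
```

```text
19 100 (0.5093, 0.1821) d 19.2 [18.2 17.4]
19 125 (0.5096, 0.1822) d 20.3 [18.3 19.5]
19 140 (0.5094, 0.1821) d 21.2 [19.3 20.6]
24 100 (0.5163, 0.2439) d 24.5 [22.3 23.7]
24 125 (0.5161, 0.2439) d 25.4 [24.3 24.5]
24 140 (0.5164, 0.2437) d 26.4 [24.4 25.8]
29 100 (0.5231, 0.3052) d 29.1 [28.1 28.1]
29 125 (0.5231, 0.3054) d 30.1 [28.4 29.3]
29 140 (0.5233, 0.3057) d 30.8 [28.5 29.4]
```

Hole spacings are 62.2 and 61.9 mm and the diameters fit. Next, a closer look at the pins with the same camera and nearly the same yaw.

```bash
sed -i 's/^yaw=.*/yaw=-.111;X=np.array([np.cos(yaw),np.sin(yaw)]);Y=np.array([-X[1],X[0]]);HOLES=[np.array(h) for h in ((.5095,.1822),(.5162,.2439),(.5232,.3054))];G=HOLES[1]+.012*X/' h.py
python3 - <<'E'
from h import *
import pickle
ptp([.54,-.275,.28],np.deg2rad(190));c=cam('wrist');save(c,'w_r6.png')
pickle.dump(c,open('c6.pkl','wb'));print(current_time(),tip())
R0=np.array([.484,-.2856]);d=np.array([.985,.174])
for k in range(3): print([proj(c,[*(R0+.045*k*d),z]).round(1).tolist() for z in(.026,.098)])
a=c['color'][40:240,190:370];cv2.imwrite('pics/v6.png',cv2.cvtColor(cv2.resize(a,(540,600),interpolation=cv2.INTER_CUBIC),cv2.COLOR_RGB2BGR))
E
```

```text
54.1417 [ 0.54033527 -0.27413029  0.28022905]
[[274.9, 121.4], [274.6, 125.1]]
[[274.9, 160.3], [274.5, 171.9]]
[[274.9, 196.7], [274.5, 215.1]]
```

View pics/v6.png

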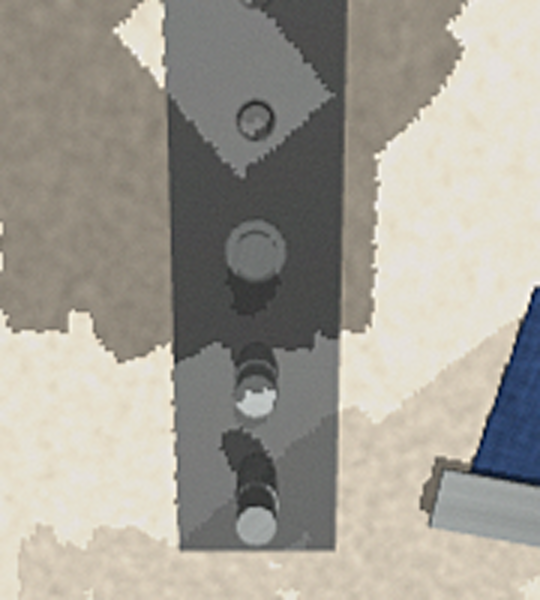

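The pin tops at crop (256,250), (257,400) and (257,525) agree with the rack model to about 1 px. By eye the nearest-to-robot pin has a body of about 21 mm and the others about 16 mm. I gauge each one, smallest hole first.

```bash
cat > pins.py <<'E'
from h import *
PINS=[np.array([.484,-.2848]),np.array([.529,-.277]),np.array([.5727,-.2691])]
PSI=yaw+np.pi
def pick(k):
    p=PINS[k];gripper_to(.034,40)
    ptp([*p,.16],np.deg2rad(190));lin([*p,.115],.1)
    print('down',lin([*p,.0735],.04,6),tip()[2])
    gripper_to(0,40);w=current_gripper_width();print('grip',w)
    lin([*p,.19],.12);print('lifted',current_gripper_width(),current_time())
    return w
def try_hole(i,off=(0,0)):
    h=HOLES[i]+X*off[0]+Y*off[1]
    lin([*h,.225],.12,psi=PSI);wait(.15)
    b=lin([*h,.153],.03,6);z=tip()[2]
    print('hole',i,'blocked' if b else 'through','foot below plate %.1f mm'%((.150-(z-.0675))*1e3),np.round(current_wrist_force(),1),current_time())
    return b
E
python3 - <<'E'
from pins import *
if abs(pick(2)-.014)<.003:
    ptp([*HOLES[0],.25],PSI)
    print(current_gripper_width())
    if try_hole(0): lin([*HOLES[0],.235],.05)
    else:
        gripper_to(.03);wait(.3);lin([*HOLES[0],.25],.15)
print(current_time())
E
```

```text
down False 0.07380888456599471
grip 0.012810032517206216
lifted 0.01266675683716124 58.6333
0.013269146937225073
hole 0 through foot below plate 64.4 mm [-0.2 -0.6 -0.7] 63.375
64.925
```

```bash
python3 - <<'E'
from pins import *
for k in (1,0):
    if abs(pick(k)-.014)>.003: print('no pin');break
    ptp([*HOLES[0],.25],PSI)
    if k==0: c=cam('wrist');save(c,'w7.png')
    ok=False
    for i in range(3):
        if not try_hole(i): ok=True;break
        if (.150-(tip()[2]-.0675))<.0295: print('suspicious depth');break
        lin([*HOLES[i],.24],.08)
    if not ok: lin([*HOLES[i],.24],.08);break
    gripper_to(.03);wait(.3);lin([*HOLES[i],.25],.15)
print(current_time())
E
```

```text
down False 0.07375674418566786
grip 0.012457294940185465
lifted 0.012692692881537973 70.275
hole 0 through foot below plate 64.4 mm [ 0.3  0.6 -0.8] 75.025
down False 0.0737575506711658
grip 0.012272689591829825
lifted 0.013003936170294321 81.9583
hole 0 blocked foot below plate 32.6 mm [-0.3  0.3  2.6] 85.6083
hole 1 through foot below plate 64.4 mm [-0.1  0.7 -1.6] 89.8333
91.3833
```

All three gauged as expected. The third was blocked 32.6 mm deep in the 19 mm hole, where a cone meeting a 19 mm hole should stop at 31.4 mm, and it passed the 24 mm hole. I check the holes and locate the blade with the wrist camera.

```bash
python3 - <<'E'
from h import *
import pickle
c0m,c0=pickle.load(open('c5.pkl','rb'))
gripper_to(.06)
move_ptp([float(v) for v in [*(np.array([.5255,.2415])+(-.05)*np.array([np.cos(-.105),np.sin(-.105)])),.325-D]],down(-.105+np.pi));c=cam('wrist')
for h in HOLES:
    u,v=proj(c,[*h,.15]).astype(int)
    print((u,v),[im['color'][v-6:v+7,u-6:u+7].mean().round(1) for im in (c0,c)])
ptp([.52,-.09,.30],np.deg2rad(80));m=cam('wrist');pickle.dump((m,c),open('c8.pkl','wb'));print(current_time())
hsv=cv2.cvtColor(m['color'],cv2.COLOR_RGB2HSV);H,S,V=[hsv[...,i].astype(int) for i in range(3)]
k=((V<50)&(S<110)).astype(np.uint8);k[255:]=0
for ct in cv2.findContours(k,0,1)[0]:
    if cv2.contourArea(ct)>300:
        P=np.array([onz(m,*p[0],.022)[:2] for p in cv2.convexHull(ct)],np.float32);r=cv2.minAreaRect(P);print(cv2.boundingRect(ct),np.round(r[0],4),np.round(r[1],4),r[2],cv2.boxPoints(r).round(3).tolist())
s=cam('scene');u,v=315,185
o=np.zeros((600,800,3),np.uint8)
o[:320,:400]=cv2.resize(c['color'][120:280,180:380],(400,320))
o[:320,400:]=cv2.resize(s['color'][140:236,255:375],(400,320),interpolation=cv2.INTER_CUBIC)
o[320:]=cv2.resize(m['color'][40:250,20:540],(800,323))[:280]
cv2.imwrite('pics/v8.png',cv2.cvtColor(o,cv2.COLOR_RGB2BGR))
E
```

```text
(np.int64(216), np.int64(224)) [np.float64(26.8), np.float64(34.2)]
(np.int64(277), np.int64(224)) [np.float64(15.8), np.float64(80.5)]
(np.int64(338), np.int64(224)) [np.float64(16.6), np.float64(20.6)]
93.8083
(299, 86, 33, 85) [ 0.5753 -0.0521] [0.0986 0.03  ] 89.03512573242188 [[0.5590000152587891, -0.10100000351667404], [0.5889999866485596, -0.10199999809265137], [0.5910000205039978, -0.003000000026077032], [0.5609999895095825, -0.003000000026077032]]
```

View pics/v8.png

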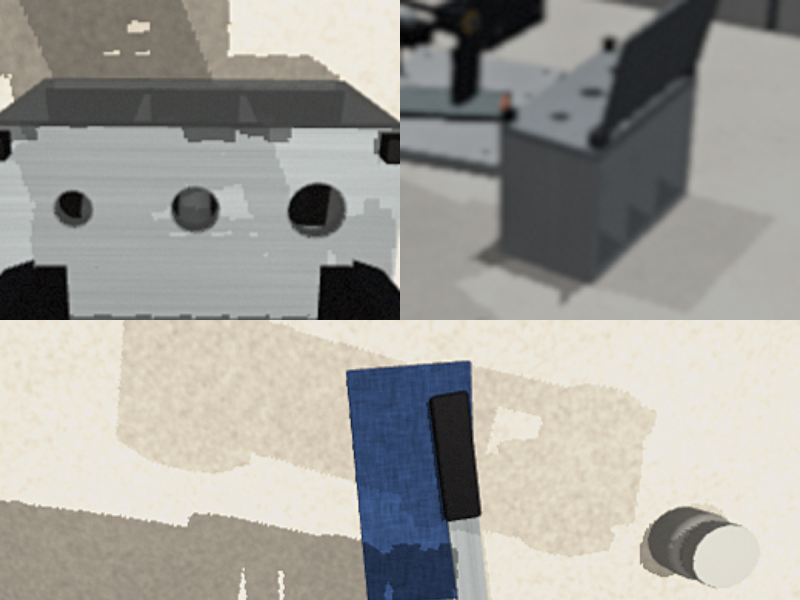

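In the picture the middle pin stands below its hole, nothing protrudes above the plate, and the small hole is clear. The blade handle lies on the mat at its +x edge: 99 × 30 mm, blade origin about 36 mm off the long centre line, flat. That is within the limits, so I leave it and shut the cover with the closed fingers from behind.

```bash
python3 - <<'E'
from h import *
P=yaw+np.pi;hx=.052
gripper_to(0,20)
lin([*tip()[:2],.36],.2)
ptp(gp(.125,0,.37),P)
print('desc',lin(gp(.125,0,.257),.1,6))
F=[]
for th in range(105,4,-10):
    a=np.deg2rad(th);lin(gp(hx-.088*np.cos(a)+(.012 if th>=75 else .004),0,.170+.088*np.sin(a)),.06);F.append(np.round(current_wrist_force(),1).tolist())
print(F)
print('press',lin(gp(hx-.09,0,.164),.015,12),tip(),np.round(current_wrist_force(),1))
p=tip();lin([*p[:2],.30],.12)
ptp([.40,.05,.40],P)
c=cam('top');save(c,'top9.png');s=cam('scene');save(s,'s9.png')
b=cv2.imread('pics/scene0.png')[140:236,255:375].astype(int);a=cv2.imread('pics/s9.png')[140:236,255:375].astype(int)
print('cover diff vs start',np.abs(a-b).mean(),current_time(),current_gripper_width())
E
```

```text
desc False
[[-0.6, 0.4, 0.1], [1.0, 0.2, -0.7], [-0.2, -0.3, 0.3], [-0.5, -0.1, 0.7], [0.3, 0.6, -0.6], [-0.2, -0.0, 0.1], [0.0, -1.3, 0.6], [0.7, 0.5, 0.7], [0.7, 1.4, 0.4], [0.5, -0.0, 0.3], [-0.2, 0.4, -0.1]]
press True [0.49265314 0.2465406  0.16878598] [-0.4 -1.   5.3]
cover diff vs start 5.192824074074074 105.85 0.0005770708561373184
```

```bash
python3 - <<'E'
from h import *
d=np.deg2rad
gripper_to(.085)
move_ptp([.40,.24,.40],down(d(173)));c=cam('wrist')
a=cv2.cvtColor(c['color'],cv2.COLOR_RGB2BGR)[190:245,200:380].astype(int);b=cv2.imread('pics/w_g.png')[190:245,200:380].astype(int)
print('cover diff',np.abs(a-b).mean(),'plate white px',(a.min(2)>130).sum(),(b.min(2)>130).sum())
ptp([.52,-.09,.30],d(80));m=cam('wrist')
hsv=cv2.cvtColor(m['color'],cv2.COLOR_RGB2HSV);S,V=hsv[...,1].astype(int),hsv[...,2].astype(int)
k=((V<50)&(S<110)).astype(np.uint8);k[255:]=0
for ct in cv2.findContours(k,0,1)[0]:
    if cv2.contourArea(ct)>300:
        P=np.array([onz(m,*p[0],.022)[:2] for p in cv2.convexHull(ct)],np.float32);r=cv2.minAreaRect(P);print(np.round(r[0],4),np.round(r[1],4),r[2])
print(current_time(),tip())
E
```

```text
cover diff 5.691952861952862 plate white px 1547 1573
[ 0.5751 -0.0521] [0.0987 0.0301] 88.9802017211914
109.425 [ 0.52008481 -0.08925307  0.30054604]
```

```bash
python3 -c "
from h import *
print(np.abs(current_qd()).max());close_job()"
```

```text
0.005473124512269292
the job is handed in; nothing more can be done
```

The job is handed in at about 109 s. The blade levered the cover open and it stood on its own. All three pins then went through their holes, and I shut the cover with the closed fingers.

**Finger offset:** The first two blade grasps closed on air. A touch on the mat showed the fingertips end about 26 mm short of the reported TCP. I corrected for that, and every grasp after it held.

**Pins:** Two pins passed the 19 mm hole. The third was blocked there 32.6 mm deep and passed the 24 mm hole. With the cover open, nothing stuck up above the plate and the third pin showed below its hole. I did not see the two pins in the small bay directly.

**Cover:** The last press met firm contact at 168.8 mm, and the shut cover's top should be at 169 mm. The wrist view afterwards looked like the one at the start. I could not read the angle itself.

**Blade:** It was knocked aside after I laid it down. It lies flat on the mat with its origin about 36 mm off the long centre line (limit 50 mm). I judged that safe and left it there. It had not moved in the last check.

**Bystanders:** I did not work near the panel, jar or barrel, but I did not measure them again at the end.

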